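# Start the screw stopper of the tea jar

### The arm

A 7-joint arm with a two-finger parallel gripper is mounted at the origin on the work surface. World frame = base frame: x ahead of the robot, y to its left, z up, the work surface at z = 0. Lengths are in m, angles in rad, forces in N, time in s.
With the tool pointing down it reaches from about 0.35 to 0.9 m from the base axis. Payload 8.1 kg.
Tool frame: the origin (TCP) lies midway between the tips of the shut fingers; the grasp point (between the pads) lies 19 mm behind it; z points along the fingers, y is the direction in which the jaws open and shut (so a half turn about z gives the same grasp; the last joint's range is limited). The gripper opens to 92 mm and grips with 3 to 60 N. Pads are 19 mm wide; open, the fingers measure 130 mm over their backs; the gripper's body (75 mm by 190 mm) begins 47 mm behind the grasp point.
Start: joints at [1.042, 0.434, 0.025, 1.573, -0.012, 1.134, -0.075], TCP at [0.258, -0.569, 0.199] pointing down, gripper open.
Joint ranges: [-2.62, 2.62], [-0.44, 2.09], [-1.27, 1.32], [0.08, 2.57], [-1.32, 4.46], [0.12, 2], [-2.74, 2.74]. Speed limits (rad/s): [2.22, 2.22, 3.01, 3.01, 3.14, 3.14, 3.14].

### API

Orientations are given as a rotation vector (axis times angle).
In Python, from cell import monitor, get_image, get_calibration, workorder, look_for, masks_of gives the robot as it stands.
- The arm moves only by the shell command python3 -m crank 'ROWS' [FORCE]. ROWS is JSON, a list of rows, each a list of 3 entries, a list of its own where there are three numbers: the shift along the tool's x, y, z in cm, then the turn about the tool's z in degrees, then the closure in counts, from 0 (fully open) to 255 (shut). A call has 1 to 5 rows; each row shifts and turns the commanded pose from where the row before left it, along the tool's axes as they then stand; what a row does not reach is not made up. A row lasts 1/10 s, in which the tool goes at most 50 mm and 8.59 degrees, less where a joint would pass 70% of its speed; a pose out of reach is approached as far as the arm can. A call with a gripper value outside its range is refused whole. The fingers move at their own pace and stop on an object; FORCE is the grip in N (left out, the last holds). Time passes only in rows, so rows that do not move let the fingers close. It gives the time, the measured TCP pose, the force and the opening at its end, in the units of the state.
- monitor.observe(): the state, without advancing time (a new reading comes with each control period).
- get_image(name): name is "side" or "top" or "wrist"; returns (picture, depth): 480x640x3 uint8, red, green, blue; 480x640 float32, m along the optical axis (not along the pixel's ray), 0 where there is no reading.
- get_calibration(name): a dict with "fx", "fy", "cx", "cy" (pixels), "R" (3x3) and "t" (3): a world point X has camera coordinates R X + t. Camera axes: x right, y down, z forward; pixel columns grow to the right and rows downward; lengths in m; the calibration is good to about 2 mm. A picture is of the moment at which its call begins: read the wrist's pose just before it. get_calibration takes no time and is no camera call; for the wrist camera it gives the pose at the moment of the call.
- workorder.sign_off(): hands the job in, once; it reports no verdict.
Trained networks look in the newest picture that a camera, given by its name, has taken for a name from the list of things; names that differ only in an ending like _2 or _b are one class to them, and where a whole thing is asked for, a point or a joint stands for the part that bears it (a point fixed in the world has none). Each returns a list of dicts, best first, with "score" (0 to 1); they miss things now and then, are a little off and sometimes report something else, mostly with a low value. They report only what shows in the picture. A call takes as long as a camera call.
- look_for(label, camera): "location" ([x, y, z] in m, in world coordinates, good to about 4 mm: the middle of the surface that is visible of it).
- masks_of(label, camera): "region" (480x640 bool, what is visible of it).
The state is a dict: "clock": time; "joints": joint angles; "dq": joint speeds; "joint_efforts": joint torques, N m; "position": TCP position; "ee_rot": TCP orientation; "force": force on the tool from outside, world axes, zero at the start; "ft_torque": the same for the moment, N m; "width": opening from 0.0 (shut) to 1.0 (fully open).
Only numpy, scipy, OpenCV 4.12 (cv2) and the standard library are available. Lean on these libraries where they do the work, as an engineer would, in place of code of your own. Each camera call takes 0.05 s, during which the arm holds its last target.

### The job

The screw stopper of the white tea jar has only been set in the neck and its thread has not caught. Turn it backward (anticlockwise seen from above) by its cedar bar until you feel it drop into the thread, then turn it forward (clockwise) one full turn so that it is started, and finish with the gripper still holding the bar firmly and still. Leave the other tea things where they stand.

Things in the scene. Friction and masses are not known exactly. Their poses are not given: they have to be found in the camera images.
- stopper: The jar's screw stopper: upright cedar bar to grip, 56 mm long, 16 thick, 36 high, on a cedar disc 44 mm across, 6 thick, over a white threaded plug. Origin at the bar's centre (disc top 18 mm below, bar top 18 mm above), about 175 mm above the table at first; x along the bar, y across its thickness, z up. Only turns about the vertical through its origin and moves along it; cannot tilt or come out.
- stopper_disc (a point): Centre of the stopper disc's upper face, at the bar's foot. The stopper weighs about 0.2 kg, turns with little torque and sinks by its own weight when nothing holds it up. A tight grip keeps it from dropping: keep the fingers loose about the bar, ease the grip now and then, or press down lightly to feel the drop.
- jar_rim (a point): Centre of the jar's mouth, at its rim. The neck has a hidden right-hand thread, pitch 10 mm: forward = clockwise from above = down. Its start lies 1.0 to 2.2 rad backward of where the stopper first stands. Turning backward to it lifts the stopper 1.6 mm per rad, then it drops 10 mm. Forward without the drop jams within 2 rad. Backward past the drop lifts it again and jams after 3.3 rad.
- stopper_depth (a joint): How deep the stopper sits, m, growing downward; body stopper moves down by just this much. 0.001 to 0.004 at first, 0 just before the drop, 0.010 just after it, and 0.010 more for each forward turn from there (0.020 = one turn). About 1 mm of play in the thread. Hard end at 0.030.
- jar: White ceramic jar, 100 mm across, 115 mm high to its rim, neck 58 mm across; it is held fast in the tray and does not turn or shift. Origin at the centre of its underside, 6 mm above the table; z up along the stopper's axis.
- tray: Dark lacquered tray, fixed to the table, 320 x 460 mm (x, y), rim 20 mm high, floor 6 mm thick. Origin under its centre.
- bowl: Bystander: red-brown raku-style bowl on the tray, 116 mm across, 75 mm high. Origin at the centre of its underside.
- caddy: Bystander: dark wooden round tea caddy with a smooth lid on the tray, 71 mm across, 72 mm high. Origin at the centre of its underside.
- whisk: Bystander: bamboo whisk standing on its tines on the tray, 54 mm across, 107 mm high. Origin at the centre of its underside.
- scoop: Bystander: slim cedar scoop lying on the tray, 180 mm long (y), 12 mm wide, up to 18 mm high. Origin under the middle of its handle.
- waste_bowl: Bystander: copper bowl, 140 mm across, 80 mm high, on the table left of the tray. Origin at the centre of its underside.
- lid_rest: Bystander: bamboo ring, 52 mm across, 50 mm high, on the table left of the tray. Origin at the centre of its underside.
- sweets_plate: Bystander: plate, 150 mm across, 18 mm high, on the table right of the tray. Origin at the centre of its underside.

How it is judged:
By the outcome, as a careful person would: the job done as asked, in the order asked, and still so for the second after the job is handed in, while the arm keeps its last pose, push and grip.
It also fails if it takes over 72 s, if anything falls off the work surface, if the arm or the gripper's body presses on something with over 40 N, if the wrist force passes 120 N, or if a joint passes its speed limit or range.

## Working session

There is one attempt and no reset: what is moved stays moved. The work goes in short steps, Python scripts to look and compute and a shell command to move; the robot and the scene stay as the last step left them, time stands still between calls to the robot, and variables do not carry over. Pictures are saved under pics/ and viewed, and the job is handed in when it is done.

```bash
ls; mkdir -p pics; python3 - <<'E'
from cell import monitor,get_image,look_for,get_calibration
import cv2
print(monitor.observe())
for c in ["top","side"]:
    p,d=get_image(c); cv2.imwrite(f"pics/{c}0.png",p[:,:,::-1])
    for n in ["stopper","jar"]:
        print(c,n,look_for(n,c)[:2])
E
```

```text
pics
{'clock': 0.0, 'joints': array([ 1.04238801,  0.4352312 ,  0.02497442,  1.57407555, -0.01155826,
        1.13400604, -0.07508745]), 'dq': array([-0.00113236,  0.00160064, -0.00152318, -0.00140516, -0.0002812 ,
       -0.00130798,  0.00056157]), 'joint_efforts': array([ 6.04564520e-04, -6.67866755e+01,  9.85356309e-01, -3.14453602e+01,
       -6.04932639e-02,  4.28958668e-02,  2.07225748e-04]), 'position': array([ 0.25786514, -0.56872455,  0.19824827]), 'ee_rot': array([-3.06921489e+00, -6.63438879e-01,  7.97819246e-04]), 'force': array([ 0.0063223 ,  0.52519133, -0.58788072]), 'ft_torque': array([-0.03723186, -0.00388843,  0.0042165 ]), 'width': 0.9988761753382968}
top stopper [{'location': [0.5935, 0.0569, 0.1883], 'score': 0.86}]
top jar [{'location': [0.591, 0.051, 0.0932], 'score': 0.86}]
side stopper [{'location': [0.5919, 0.0442, 0.1629], 'score': 0.54}]
side jar [{'location': [0.4338, 0.3705, 0.0284], 'score': 0.64}, {'location': [0.591, 0.0346, 0.0959], 'score': 0.6}]
```

View pics/top0.png

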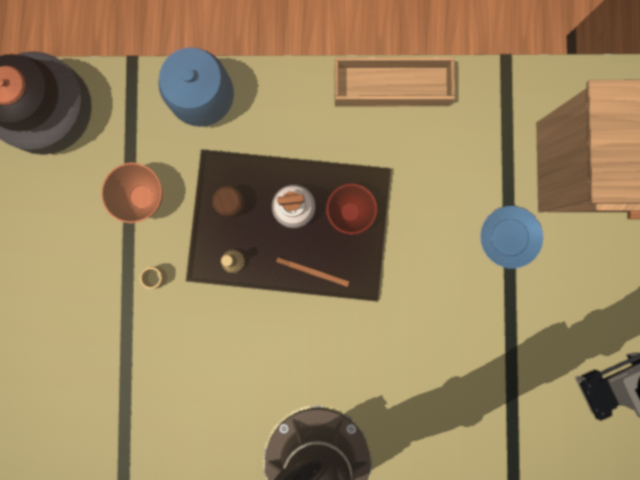

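View pics/side0.png

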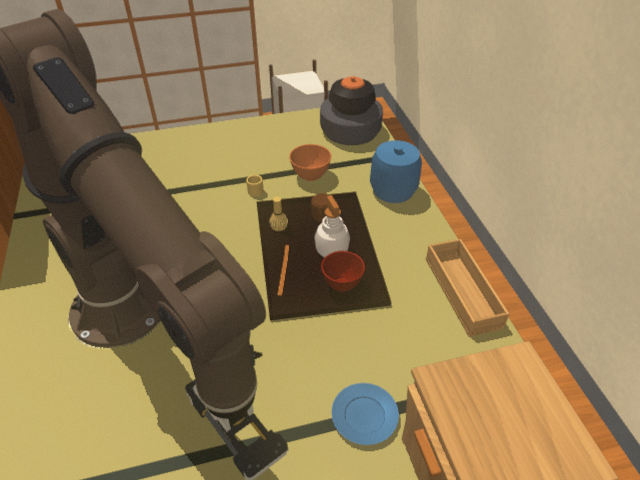

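```bash
cat > h.py <<'E'
import numpy as np, cv2
from cell import monitor,get_image,look_for,get_calibration,masks_of
def cloud(cam,d):
    k=get_calibration(cam); v,u=np.mgrid[:480,:640]
    P=np.stack([(u-k['cx'])/k['fx']*d,(v-k['cy'])/k['fy']*d,d],-1)
    return (P-k['t'])@np.array(k['R'])
def bar(cam,zlo,zhi,c=(0.592,0.052),r=0.05):
    p,d=get_image(cam); X=cloud(cam,d)
    m=(d>0)&(X[...,2]>zlo)&(X[...,2]<zhi)&(np.hypot(X[...,0]-c[0],X[...,1]-c[1])<r)
    Q=X[m]; return p,X,m,Q
E
python3 - <<'E'
from h import *
k=get_calibration("top"); print(np.array(k['R']).round(3),k['t'],k['fx'])
p,d=get_image("top"); X=cloud("top",d)
rg=np.hypot(X[...,0]-.592,X[...,1]-.052)<.05
print(np.histogram(X[rg&(d>0)][:,2],bins=np.arange(.1,.21,.005)))
m=rg&(d>0)&(X[...,2]>.183)
Q=X[m];xy=Q[:,:2].astype(np.float32)
print(len(Q),Q.mean(0),np.median(Q[:,2]),cv2.minAreaRect(xy))
vv,uu=np.nonzero(m);print(uu.min(),uu.max(),vv.min(),vv.max())
m=rg&(d>0)&(X[...,2]>.148)&(X[...,2]<.162);Q=X[m]
print('disc',len(Q),np.median(Q[:,2]),cv2.minEnclosingCircle(Q[:,:2].astype(np.float32)))
E
```

```text
[[ 0.002 -1.    -0.015]
 [-0.998 -0.002 -0.056]
 [ 0.056  0.015 -0.998]] [0.0103234  0.52852363 1.29106588] 546.3652202086055
(array([ 32,  31,  13,  51,  67,   2,   0,   0,   0,   0,  22, 107,  20,
         9,   6,  10,   8,  27, 152,  28,   0]), array([0.1  , 0.105, 0.11 , 0.115, 0.12 , 0.125, 0.13 , 0.135, 0.14 ,
       0.145, 0.15 , 0.155, 0.16 , 0.165, 0.17 , 0.175, 0.18 , 0.185,
       0.19 , 0.195, 0.2  , 0.205]))
209 [0.59947304 0.05460523 0.19259165] 0.19280754238913378 ((0.5998955965042114, 0.055126916617155075), (0.01679903082549572, 0.054969046264886856), 6.254485607147217)
277 303 194 203
disc 144 0.15697818699410276 ((0.6003499627113342, 0.054140470921993256), 0.021761056035757065)
```

The top view shows the bar at about (291,200) on the white jar at (294,206), with the bowl at (352,209) and the caddy at (228,200). The side view shows the stopper at (333,207) with a clear line of sight. The measured bar is 55×17 mm at (0.600, 0.055), its top at 0.193 and its disc at 0.157, which matches the given sizes. I'll move above it now.

```bash
python3 -m crank '[[[4,-3,-1.2],0,0],[[4,-3,-1.2],0,0],[[4,-3,-1.2],0,0],[[4,-3,-1.2],0,0],[[4,-3,-1.2],0,0]]' 20; python3 -m crank '[[[4,-3,0],0,0],[[4,-3,0],0,0],[[4,-3,0],0,0],[[4,-3,0],0,0],[[4,-3,0],0,0]]'
python3 -m crank '[[[4,-3,0],-8,0],[[0,0,0],-8,0],[[0,0,0],-8,0],[[0,0,0],-8,0],[[0,0,0],-8,0]]'
python3 -m crank '[[[0,0,0],-8,0],[[0,0,0],-8,0],[[0,0,0],-8,0],[[0,0,0],-8,0],[[0,0,0],0,0]]'
cat >> h.py <<'E'
from scipy.spatial.transform import Rotation as Ro
def st(tgt=None,yang=None):
    s=monitor.observe(); R=Ro.from_rotvec(s['ee_rot']).as_matrix(); 
    print('t',round(s['clock'],2),'pos',s['position'].round(4),'yang',round(float(np.degrees(np.arctan2(R[1,1],R[0,1]))),2),'q7',round(float(s['joints'][6]),3),'F',s['force'].round(1),'Mz',round(float(s['ft_torque'][2]),2),'w',round(s['width']*92,1),'zax',R[:,2].round(3))
    if tgt is not None: print('tool shift cm',(R.T@(np.array(tgt)-s['position'])*100).round(2))
    return s
E
python3 - <<'E'
from h import *
st([.600,.055,.166])
p,d=get_image("wrist"); cv2.imwrite("pics/w1.png",p[:,:,::-1])
X=cloud("wrist",d); c=(.6,.055)
m=(d>0)&(np.hypot(X[...,0]-c[0],X[...,1]-c[1])<.05)&(X[...,2]>.184)&(X[...,2]<.205)
Q=X[m]
print(len(Q),np.median(Q[:,2]) if len(Q) else 0, cv2.minAreaRect(Q[:,:2].astype(np.float32)) if len(Q) else 0)
E
```

```text
clock: 0.85
position: [0.3756, -0.3543, 0.258]
ee_rot: [3.07, 0.663, 0.0]
force: [0.3, -0.3, -1.2]
width: 0.998
clock: 1.35
position: [0.4959, -0.135, 0.2577]
ee_rot: [3.07, 0.663, 0.001]
force: [0.2, -1.3, 0.4]
width: 0.997
clock: 1.85
position: [0.5193, -0.0929, 0.2573]
ee_rot: [2.653, 1.682, -0.0]
force: [-1.0, 0.3, -0.1]
width: 1.001
clock: 2.35
position: [0.5192, -0.0932, 0.2573]
ee_rot: [-2.092, -2.344, 0.0]
force: [-0.1, 0.6, -0.2]
width: 0.999
t 2.35 pos [ 0.5192 -0.0932  0.2573] yang 6.51 q7 0.062 F [-0.1  0.6 -0.2] Mz 0.06 w 91.9 zax [-0.  0. -1.]
tool shift cm [13.8   9.71  9.13]
2323 0.19369485910262468 ((0.5993047952651978, 0.0516183078289032), (0.016455868259072304, 0.0506775863468647), 6.321194171905518)
```

View pics/w1.png

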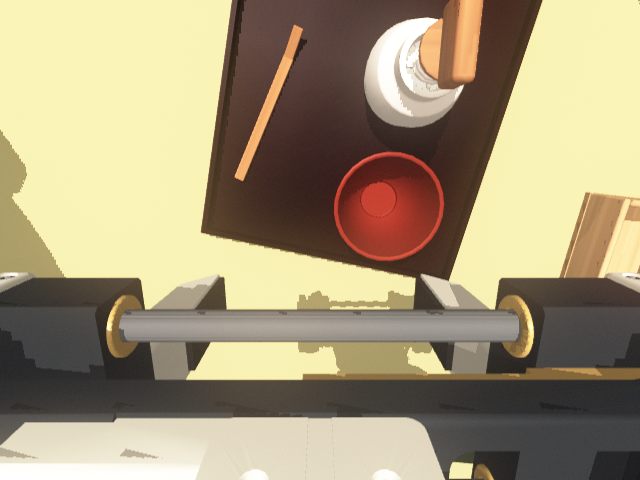

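The wrist view shows the bar at about (462,40), cut off by the top edge, and the bowl at (390,205). The bar angle is 6.3° again, which agrees with the top view. I'll go over it.

```bash
python3 -m crank '[[[3.45,2.4,0],0,0],[[3.45,2.4,0],0,0],[[3.45,2.45,0],0,0],[[3.45,2.45,0],0,0],[[0,0,0],0,0]]'
python3 - <<'E'
from h import *
st([.600,.0548,.166])
for c in ["wrist","side"]:
    p,d=get_image(c); cv2.imwrite(f"pics/{c}2.png",p[:,:,::-1])
    X=cloud(c,d); cc=(.6,.055)
    m=(d>0)&(np.hypot(X[...,0]-cc[0],X[...,1]-cc[1])<.04)&(X[...,2]>.185)&(X[...,2]<.205)
    Q=X[m]; print(c,len(Q),Q.mean(0) if len(Q) else 0, cv2.minAreaRect(Q[:,:2].astype(np.float32)) if len(Q) else 0)
E
```

```text
clock: 2.9
position: [0.6013, 0.0622, 0.257]
ee_rot: [-2.089, -2.343, -0.005]
force: [-0.2, 0.6, 0.5]
width: 1.001
t 2.9 pos [0.6013 0.0622 0.257 ] yang 6.57 q7 -0.253 F [-0.2  0.6  0.5] Mz 0.03 w 92.1 zax [ 0.     0.004 -1.   ]
tool shift cm [-0.75 -0.22  9.1 ]
wrist 1494 [0.59769704 0.05329944 0.19347412] ((0.5979744791984558, 0.05180361866950989), (0.015539740212261677, 0.05551079288125038), 5.793515682220459)
side 106 [0.59861211 0.05141318 0.19381418] ((0.5992047786712646, 0.05340339243412018), (0.017176922410726547, 0.058846816420555115), 3.8327677249908447)
```

```bash
python3 -c "
import cv2,numpy as np
a=cv2.imread('pics/wrist2.png');b=cv2.imread('pics/side2.png')[120:320,230:430]
cv2.imwrite('pics/c2.png',np.hstack([cv2.resize(a,(480,360)),cv2.resize(b,(310,360))]))"
```

```text
(no output)
```

View pics/c2.png

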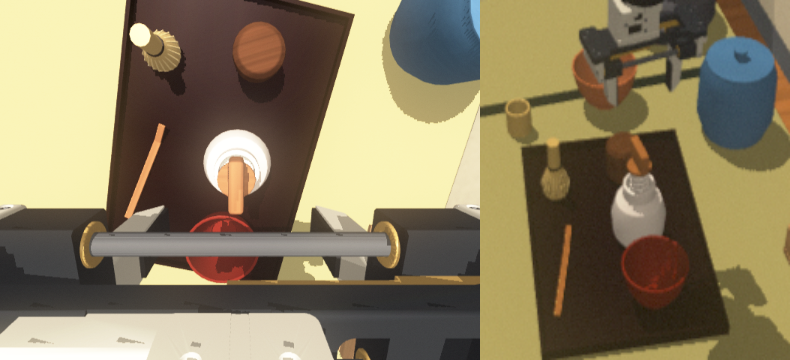

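The wrist view shows the bar at about (235,185) in the composite, a little below the jar mouth, and the way down is clear. Three cameras agree to about 2 mm on the axis, roughly (0.599, 0.0535). I'll centre and go down.

```bash
python3 -m crank '[[[-0.9,-0.2,2],0,0],[[0,0,2],0,0],[[0,0,0],0,0],[[0,0,0],0,0]]'
python3 - <<'E'
from h import *
s=st([.599,.0535,.166])
E
```

```text
clock: 3.4
position: [0.5991, 0.0447, 0.2178]
ee_rot: [2.097, 2.339, -0.001]
force: [-0.5, -0.0, 0.4]
width: 0.998
t 3.4 pos [0.5991 0.0447 0.2178] yang 6.24 q7 -0.247 F [-0.5 -0.   0.4] Mz 0.04 w 91.9 zax [-0.    -0.001 -1.   ]
tool shift cm [0.88 0.09 5.18]
```

```bash
python3 -m crank '[[[0.88,0.09,2],0,0],[[0,0,2],0,0],[[0,0,0.6],0,0],[[0,0,0],0,0],[[0,0,0],0,0]]'
python3 - <<'E'
from h import *
s=st([.599,.0535,.166])
for c in ["wrist","side"]:
    p,d=get_image(c); cv2.imwrite(f"pics/{c}3.png",p[:,:,::-1])
    X=cloud(c,d); cc=(.6,.055)
    m=(d>0)&(np.hypot(X[...,0]-cc[0],X[...,1]-cc[1])<.033)&(X[...,2]>.185)&(X[...,2]<.198)
    Q=X[m]; print(c,len(Q),Q.mean(0) if len(Q) else 0, cv2.minAreaRect(Q[:,:2].astype(np.float32)) if len(Q) else 0)
a=cv2.imread('pics/wrist3.png');b=cv2.imread('pics/side3.png')[120:320,230:430]
cv2.imwrite('pics/c3.png',np.hstack([cv2.resize(a,(440,330)),cv2.resize(b,(330,330))]))
E
```

```text
clock: 3.9
position: [0.6, 0.0545, 0.1727]
ee_rot: [2.094, 2.34, 0.002]
force: [-0.4, 0.1, 0.1]
width: 0.998
t 3.9 pos [0.6    0.0545 0.1727] yang 6.35 q7 -0.283 F [-0.4  0.1  0.1] Mz 0.01 w 91.8 zax [ 0.002  0.    -1.   ]
tool shift cm [-0.09 -0.11  0.67]
wrist 2480 [0.59772939 0.06392643 0.19350551] ((0.5979572534561157, 0.06203194707632065), (0.0159975104033947, 0.042817309498786926), 6.314950466156006)
side 95 [0.59915098 0.05038626 0.19313107] ((0.5996423959732056, 0.05332694947719574), (0.01572943665087223, 0.060105327516794205), 7.196820259094238)
```

View pics/c3.png

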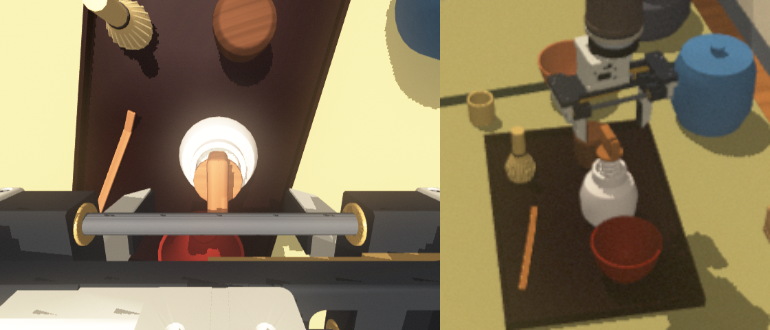

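```bash
python3 -m crank '[[[-0.05,-0.1,0.5],0,180],[[0,0,0],0,200],[[0,0,0],0,200],[[0,0,0],0,200],[[0,0,0],0,200]]' 5
python3 - <<'E'
from h import *
s=st([.599,.0535,.166])
E
python3 -m crank '[[[0,0,0],0,230],[[0,0,0],0,230],[[0,0,0],0,230]]' 5
python3 - <<'E'
from h import *
s=st([.599,.0535,.166])
E
```

```text
clock: 4.5
position: [0.5983, 0.054, 0.1664]
ee_rot: [2.094, 2.342, 0.0]
force: [-0.2, -1.2, 1.1]
width: 0.611
t 4.5 pos [0.5983 0.054  0.1664] yang 6.39 q7 -0.285 F [-0.2 -1.2  1.1] Mz 0.03 w 56.3 zax [ 0.  0. -1.]
tool shift cm [-0.06  0.06  0.04]
clock: 4.8
position: [0.5983, 0.054, 0.1664]
ee_rot: [2.094, 2.342, -0.0]
force: [-0.6, 0.1, -0.5]
width: 0.352
t 4.8 pos [0.5983 0.054  0.1664] yang 6.39 q7 -0.285 F [-0.6  0.1 -0.5] Mz 0.02 w 32.4 zax [ 0. -0. -1.]
tool shift cm [-0.06  0.06  0.04]
```

Fingers move at about 80 mm/s, so I'll let them close lightly and feel the centring.

```bash
python3 -m crank '[[[0,0,0],0,230],[[0,0,0],0,230],[[0,0,0],0,230]]' 5
python3 - <<'E'
from h import *
s=st([.599,.0535,.166])
E
```

```text
clock: 5.1
position: [0.5983, 0.054, 0.1664]
ee_rot: [2.094, 2.342, 0.0]
force: [-0.1, -0.7, 0.4]
width: 0.119
t 5.1 pos [0.5983 0.054  0.1664] yang 6.39 q7 -0.285 F [-0.1 -0.7  0.4] Mz -0.03 w 10.9 zax [ 0. -0. -1.]
tool shift cm [-0.06  0.06  0.04]
```

```bash
python3 - <<'E'
from h import *
s=st()
for c in ["wrist","side"]:
    p,d=get_image(c); cv2.imwrite(f"pics/{c}4.png",p[:,:,::-1])
a=cv2.imread('pics/wrist4.png');b=cv2.imread('pics/side4.png')[160:260,280:380]
cv2.imwrite('pics/c4.png',np.hstack([cv2.resize(a,(440,330)),cv2.resize(b,(330,330))]))
st()
E
```

```text
t 5.1 pos [0.5983 0.054  0.1664] yang 6.39 q7 -0.285 F [-0.1 -0.7  0.4] Mz -0.03 w 10.9 zax [ 0. -0. -1.]
t 5.2 pos [0.5983 0.054  0.1664] yang 6.39 q7 -0.285 F [ 0.5 -0.1 -0.2] Mz 0.02 w 9.2 zax [ 0. -0. -1.]
```

View pics/c4.png

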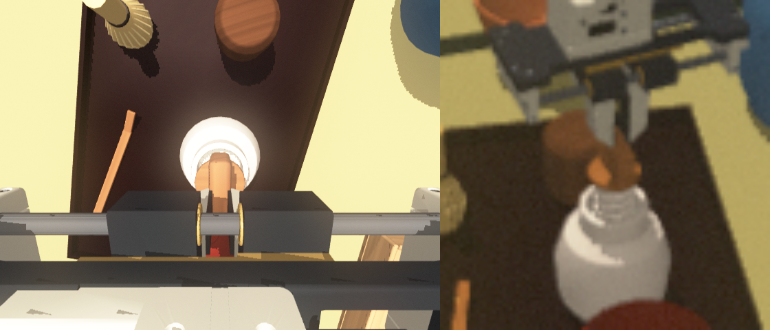

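The fingers are at (205–240,200) in the wrist half, apparently around the bar. Their height relative to the bar is unclear in the side half, so I'll check by depth.

```bash
python3 - <<'E'
from h import *
p,d=get_image("side"); X=cloud("side",d)
cv2.imwrite("pics/s5.png",cv2.resize(p[150:230,290:370,::-1],(640,640),interpolation=cv2.INTER_NEAREST)[:600])
for v in range(176,216,3):
    print(v,[ (u,*[int(round(a*1000)) for a in X[v,u]]) for u in range(324,345,4)])
E
```

```text
176 [(324, 566, 23, 308), (328, 577, 24, 305), (332, 588, 26, 302), (336, 599, 29, 297), (340, 611, 34, 291), (344, 621, 31, 291)]
179 [(324, 567, 25, 297), (328, 579, 30, 291), (332, 591, 35, 285), (336, 609, 60, 263), (340, 610, 28, 287), (344, 621, 30, 283)]
182 [(324, 569, 31, 283), (328, 577, 22, 288), (332, 588, 24, 284), (336, 596, 19, 287), (340, 608, 23, 281), (344, 618, 20, 281)]
185 [(324, 566, 22, 281), (328, 575, 14, 285), (332, 587, 22, 277), (336, 596, 17, 279), (340, 611, 32, 264), (344, 619, 21, 271)]
188 [(324, 571, 38, 258), (328, 574, 13, 276), (332, 585, 14, 273), (336, 595, 14, 272), (340, 616, 46, 242), (344, 719, 328, 5)]
191 [(324, 579, 66, 225), (328, 583, 43, 242), (332, 593, 42, 241), (336, 605, 46, 235), (340, 616, 46, 233), (344, 717, 320, -1)]
194 [(324, 623, 226, 80), (328, 583, 43, 231), (332, 594, 44, 229), (336, 606, 48, 223), (340, 616, 44, 224), (344, 704, 280, 21)]
197 [(324, 620, 216, 77), (328, 582, 38, 226), (332, 593, 39, 223), (336, 607, 48, 213), (340, 616, 44, 214), (344, 705, 281, 7)]
200 [(324, 616, 200, 79), (328, 582, 40, 214), (332, 594, 42, 210), (336, 607, 49, 202), (340, 688, 270, 7), (344, 701, 268, 6)]
203 [(324, 612, 185, 80), (328, 592, 71, 177), (332, 594, 42, 200), (336, 606, 43, 196), (340, 683, 251, 11), (344, 697, 253, 6)]
206 [(324, 610, 178, 74), (328, 592, 71, 167), (332, 594, 42, 190), (336, 602, 30, 198), (340, 680, 242, 7), (344, 693, 241, 4)]
209 [(324, 608, 171, 69), (328, 591, 67, 159), (332, 594, 39, 182), (336, 601, 27, 190), (340, 622, 58, 159), (344, 687, 220, 11)]
212 [(324, 610, 178, 51), (328, 588, 58, 157), (332, 594, 40, 171), (336, 602, 30, 177), (340, 619, 48, 158), (344, 684, 210, 7)]
215 [(324, 610, 178, 39), (328, 583, 41, 161), (332, 593, 37, 162), (336, 601, 26, 170), (340, 667, 198, 9), (344, 681, 199, 5)]
```

View pics/s5.png

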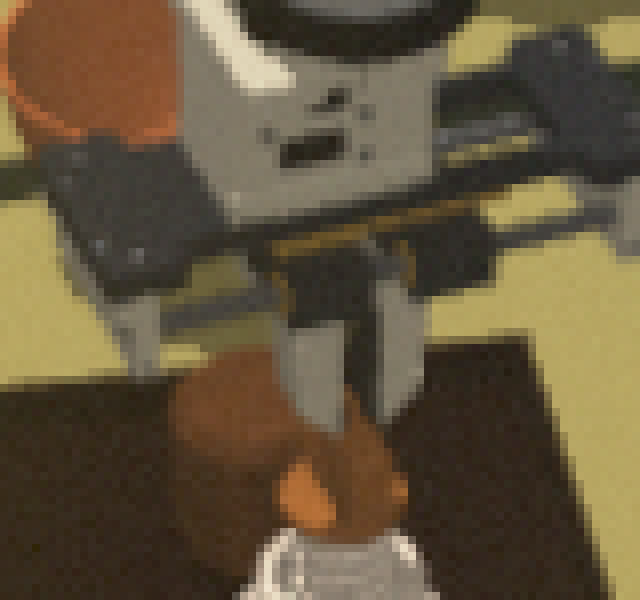

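Here the fingers end at about (330,430) in the crop, with the bar still showing below them. They look like they sit above the bar top rather than around it. I'll check with the wrist camera's depth.

```bash
python3 - <<'E'
from h import *
st()
p,d=get_image("wrist"); X=cloud("wrist",d)
cv2.imwrite("pics/w6.png",cv2.resize(p[200:380,200:440,::-1],(800,600),interpolation=cv2.INTER_NEAREST))
for v in range(220,345,8):
    print(v,[ (u,*[int(round(a*1000)) for a in X[v,u]]) for u in (285,296,303,310,320,330,338,345)])
E
```

```text
t 5.25 pos [0.5983 0.054  0.1664] yang 6.39 q7 -0.285 F [ 0.5  0.7 -0.3] Mz 0.01 w 9.2 zax [ 0. -0. -1.]
220 [(285, 572, 68, 99), (296, 581, 74, 123), (303, 585, 74, 121), (310, 590, 71, 105), (320, 597, 72, 104), (330, 604, 73, 104), (338, 609, 77, 121), (345, 613, 77, 123)]
228 [(285, 574, 67, 122), (296, 581, 65, 107), (303, 586, 65, 106), (310, 591, 82, 177), (320, 596, 83, 179), (330, 601, 83, 175), (338, 611, 67, 104), (345, 617, 66, 93)]
236 [(285, 574, 62, 122), (296, 581, 59, 107), (303, 587, 72, 157), (310, 591, 82, 192), (320, 596, 82, 192), (330, 601, 82, 190), (338, 607, 75, 157), (345, 617, 61, 102)]
244 [(285, 575, 56, 122), (296, 584, 67, 158), (303, 588, 77, 190), (310, 592, 78, 194), (320, 596, 79, 195), (330, 601, 79, 193), (338, 608, 70, 159), (345, 612, 71, 159)]
252 [(285, 578, 61, 156), (296, 584, 62, 157), (303, 589, 73, 190), (310, 592, 74, 194), (320, 597, 75, 195), (330, 601, 75, 194), (338, 608, 65, 158), (345, 612, 66, 159)]
260 [(285, 578, 57, 157), (296, 585, 57, 157), (303, 589, 69, 190), (310, 592, 70, 194), (320, 597, 71, 194), (330, 602, 71, 193), (
[... 1070 characters left out ...]
7, 277)]
316 [(285, 588, 87, 284), (296, 590, 83, 277), (303, 592, 83, 277), (310, 593, 84, 277), (320, 596, 84, 276), (330, 598, 83, 275), (338, 600, 84, 276), (345, 601, 85, 277)]
324 [(285, 588, 85, 284), (296, 590, 82, 278), (303, 592, 83, 279), (310, 593, 82, 278), (320, 596, 82, 278), (330, 598, 82, 277), (338, 600, 83, 278), (345, 601, 83, 278)]
332 [(285, 588, 82, 283), (296, 590, 80, 279), (303, 592, 80, 278), (310, 594, 80, 278), (320, 596, 80, 277), (330, 598, 81, 279), (338, 600, 81, 278), (345, 602, 82, 280)]
340 [(285, 588, 81, 284), (296, 590, 78, 278), (303, 592, 78, 277), (310, 594, 78, 278), (320, 596, 78, 277), (330, 599, 78, 277), (338, 601, 78, 277), (345, 602, 80, 280)]
```

View pics/w6.png

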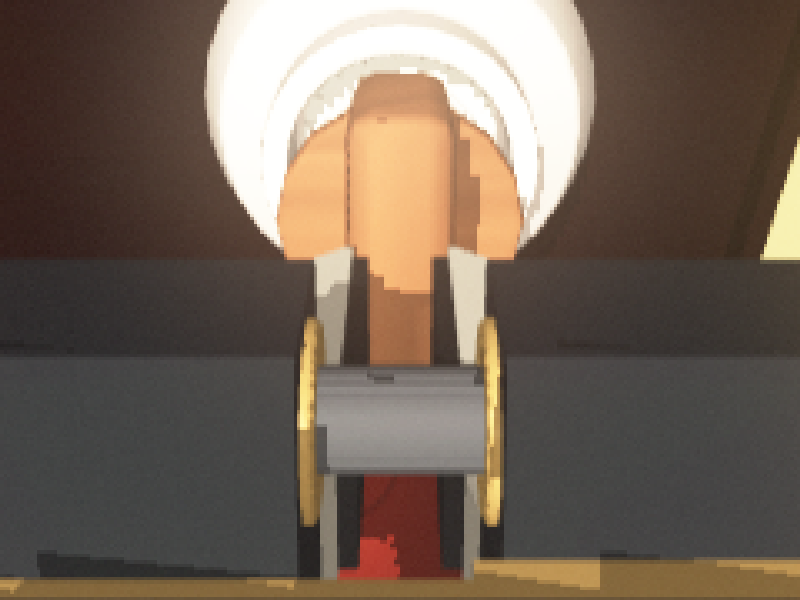

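Wrist depth puts the fingertips at z≈0.198, but the reported TCP is 0.166. The fingers have shut to 9 mm just above the bar (top 0.194), without touching it. So the tips stand about 32 mm higher than the pose says. I'll open, measure the tips again, and descend by vision and force.

```bash
python3 -m crank '[[[0,0,0],0,120],[[0,0,0],0,120],[[0,0,0],0,120],[[0,0,0],0,120],[[0,0,0],0,120]]' 5
cat >> h.py <<'E'
def tips(name):
    p,d=get_image("side"); X=cloud("side",d)
    cv2.imwrite(f"pics/{name}.png",cv2.resize(p[150:230,290:390,::-1],(750,600),interpolation=cv2.INTER_NEAREST))
    return p,d,X
E
python3 - <<'E'
from h import *
st()
p,d,X=tips("s7")
p,d=get_image("wrist"); X=cloud("wrist",d)
cv2.imwrite("pics/w7.png",p[:,:,::-1])
E
```

```text
clock: 5.8
position: [0.5983, 0.054, 0.1664]
ee_rot: [2.094, 2.342, 0.0]
force: [0.9, -0.0, -0.3]
width: 0.488
t 5.8 pos [0.5983 0.054  0.1664] yang 6.39 q7 -0.285 F [ 0.9 -0.  -0.3] Mz -0.04 w 44.9 zax [ 0. -0. -1.]
```

View pics/s7.png

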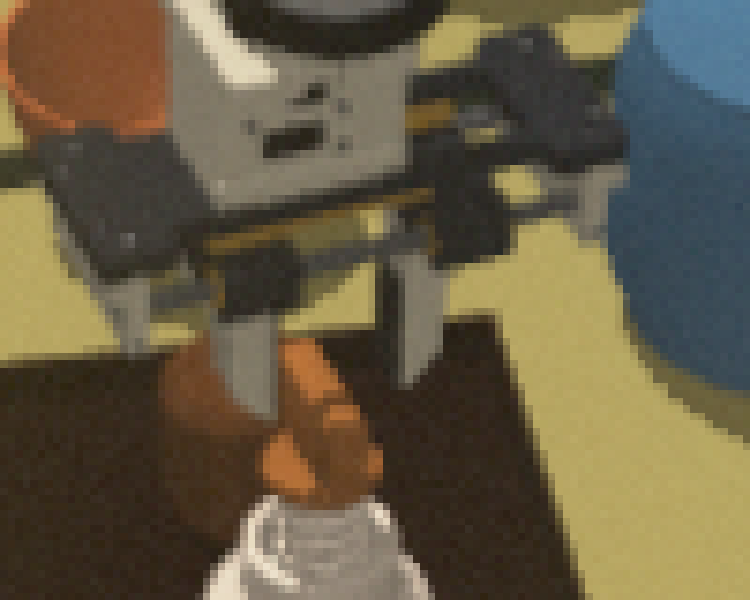

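View pics/w7.png

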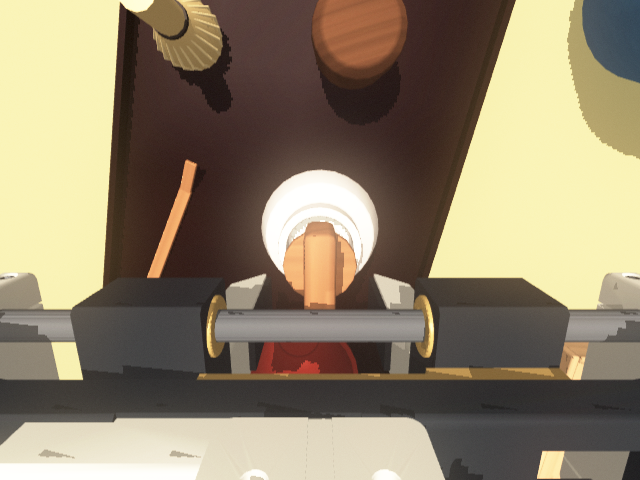

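The side crop shows the tips at (270,415) and (410,385), level with the bar's top, while the wrist view has the bar centred between the fingers at (320,270). I'll go down in steps.

```bash
python3 -m crank '[[[0,0,1],0,120],[[0,0,0.5],0,120],[[0,0,0.5],0,120],[[0,0,0],0,120]]' 5
python3 - <<'E'
from h import *
st()
p,d,X=tips("s8")
k=get_calibration("side")
def ray(u,v,y):
    r=np.array([(u-k['cx'])/k['fx'],(v-k['cy'])/k['fy'],1]);R=np.array(k['R']);C=-R.T@k['t'];w=R.T@r
    return C+w*(y-C[1])/w[1]
print('tips before',ray(326,205,.042),ray(344.7,201,.046))
E
```

```text
clock: 6.3
position: [0.5976, 0.0538, 0.1452]
ee_rot: [-2.093, -2.341, 0.002]
force: [0.3, 0.2, -0.7]
width: 0.534
t 6.3 pos [0.5976 0.0538 0.1452] yang 6.4 q7 -0.296 F [ 0.3  0.2 -0.7] Mz -0.02 w 49.1 zax [-0.002 -0.    -1.   ]
tips before [0.57779933 0.042      0.19656784] [0.63043423 0.046      0.19586125]
```

View pics/s8.png

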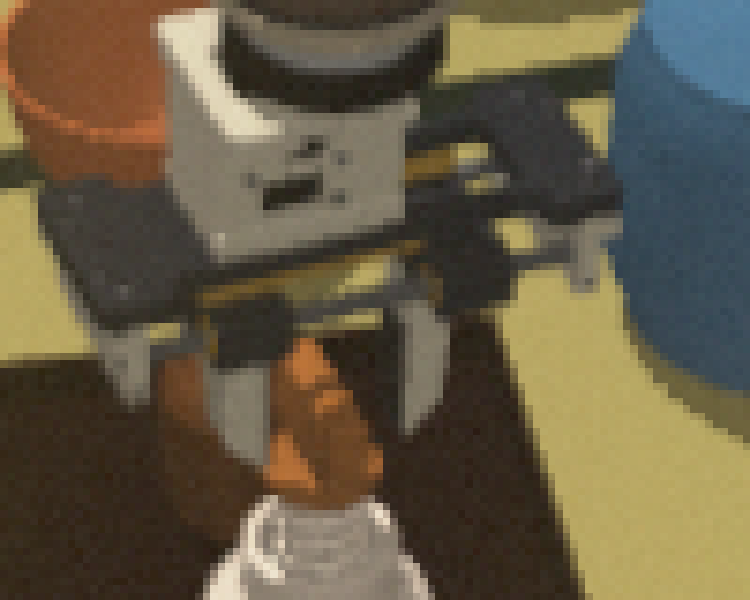

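Before this step the tips were at 0.196, so they are now at about 0.175. In the crop the bar stands between the tips at (265,465) and (405,430). Another 9 mm down, then close to feel.

```bash
python3 -m crank '[[[0,0,0.5],0,180],[[0,0,0.4],0,195],[[0,0,0],0,195],[[0,0,0],0,195],[[0,0,0],0,195]]' 5
python3 - <<'E'
from h import *
st()
E
python3 -m crank '[[[0,0,0],0,230],[[0,0,0],0,230],[[0,0,0],0,230]]' 5
python3 - <<'E'
from h import *
st()
p,d,X=tips("s9")
E
```

```text
clock: 6.85
position: [0.5984, 0.054, 0.1375]
ee_rot: [2.094, 2.342, 0.0]
force: [0.3, 0.2, -0.6]
width: 0.234
t 6.85 pos [0.5984 0.054  0.1375] yang 6.39 q7 -0.3 F [ 0.3  0.2 -0.6] Mz 0.0 w 21.5 zax [ 0.  0. -1.]
clock: 7.15
position: [0.5983, 0.054, 0.1375]
ee_rot: [2.094, 2.342, 0.0]
force: [-0.5, -1.0, 0.7]
width: 0.177
t 7.15 pos [0.5983 0.054  0.1375] yang 6.39 q7 -0.3 F [-0.5 -1.   0.7] Mz -0.03 w 16.3 zax [ 0. -0. -1.]
```

View pics/s9.png

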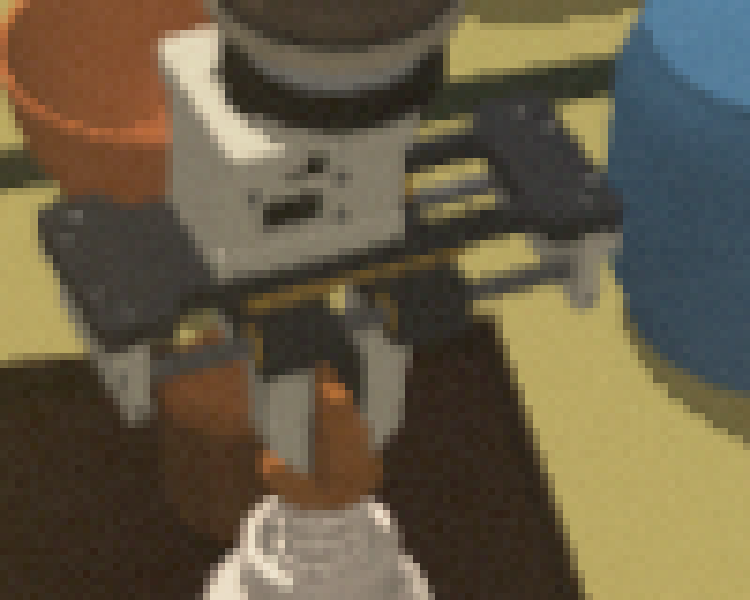

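Gripped at 16.3 mm with almost no side force, so the fingers really hold the bar and it is well centred across. I'll loosen slightly and start turning backward. The bar-top height comes from wrist depth, since that camera turns with the bar.

```bash
cat >> h.py <<'E'
def chk(name=None):
    st()
    p,d=get_image("wrist"); X=cloud("wrist",d)
    g=X[225:300,305:335].reshape(-1,3); dd=d[225:300,305:335].ravel()
    t=g[(dd>0)&(g[:,2]>.15)&(g[:,2]<.21)&(np.hypot(g[:,0]-.598,g[:,1]-.054)<.032)]
    h,e=np.histogram(t[:,2],bins=np.arange(.15,.21,.002)); i=h.argmax()
    q=t[abs(t[:,2]-e[i]-.001)<.003]
    print('bar top z',round(float(np.median(q[:,2])),4),len(q))
    m=(d>0)&(X[...,2]>np.median(q[:,2])-.006)&(X[...,2]<np.median(q[:,2])+.004)&(np.hypot(X[...,0]-.598,X[...,1]-.054)<.033)
    m[:, :295]=0; m[:,345:]=0; m[285:]=0
    print('rect',np.round(cv2.minAreaRect(X[m][:,:2].astype(np.float32))[2],1),m.sum())
    if name: cv2.imwrite(f"pics/{name}.png",p[:,:,::-1])
E
python3 - <<'E'
from h import *
chk("w9")
E
python3 -m crank '[[[0,0,0],0,202],[[0,0,0],-8,202],[[0,0,0],-8,202],[[0,0,0],0,202],[[0,0,0],0,202]]' 5
python3 - <<'E'
from h import *
chk("w10")
E
```

```text
t 7.2 pos [0.5983 0.054  0.1375] yang 6.39 q7 -0.3 F [-0.2  0.   0.8] Mz 0.08 w 16.2 zax [ 0. -0. -1.]
bar top z 0.1939 1447
rect 6.0 1336
clock: 7.75
position: [0.5983, 0.0539, 0.1373]
ee_rot: [-1.753, -2.607, -0.0]
force: [-0.4, -0.6, -0.7]
width: 0.206
t 7.75 pos [0.5983 0.0539 0.1373] yang 22.15 q7 -0.059 F [-0.4 -0.6 -0.7] Mz -0.04 w 18.9 zax [-0.  0. -1.]
bar top z 0.1942 1228
rect 22.6 1281
```

View pics/w10.png

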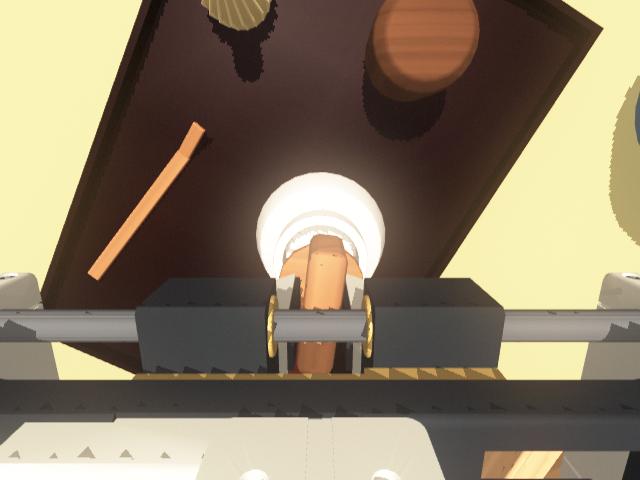

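The wrist view shows the bar between the fingers at (322,270), tilted a few degrees and following with the expected loose lag. The z trend is flat to slightly up. I'll continue.

```bash
python3 -m crank '[[[0,0,0],-8,202],[[0,0,0],-8,202],[[0,0,0],-8,202],[[0,0,0],0,202]]' 5
python3 - <<'E'
from h import *
chk()
E
python3 -m crank '[[[0,0,0],-8,202],[[0,0,0],-8,202],[[0,0,0],0,202],[[0,0,0],0,202]]' 5
python3 - <<'E'
from h import *
chk("w11")
E
```

```text
clock: 8.2
position: [0.5988, 0.0543, 0.1376]
ee_rot: [1.167, 2.916, 0.002]
force: [1.2, 1.0, 1.0]
width: 0.208
t 8.2 pos [0.5988 0.0543 0.1376] yang 46.38 q7 0.311 F [1.2 1.  1. ] Mz -0.04 w 19.1 zax [ 0.001  0.001 -1.   ]
bar top z 0.1946 1220
rect 46.3 1228
clock: 8.65
position: [0.5986, 0.0546, 0.1377]
ee_rot: [0.76, 3.048, 0.002]
force: [1.9, 3.3, 1.7]
width: 0.208
t 8.65 pos [0.5986 0.0546 0.1377] yang 62.01 q7 0.549 F [1.9 3.3 1.7] Mz -0.03 w 19.1 zax [ 0.001  0.001 -1.   ]
bar top z 0.195 1240
rect 60.4 1201
```

Z rises as expected (0.1939→0.1950). The small side force along +y shows the axis lies about 1 mm further that way, so I'll shift slightly and go on in smaller steps.

```bash
python3 -m crank '[[[0,0.1,0],-5,202],[[0,0,0],-5,202],[[0,0,0],0,202],[[0,0,0],0,202]]' 5
python3 - <<'E'
from h import *
chk()
E
python3 -m crank '[[[0,0,0],-5,202],[[0,0,0],-5,202],[[0,0,0],0,202],[[0,0,0],0,202]]' 5
python3 - <<'E'
from h import *
chk("w12")
E
```

```text
clock: 9.1
position: [0.5986, 0.0551, 0.1374]
ee_rot: [-0.488, -3.103, -0.0]
force: [1.0, 3.2, 2.5]
width: 0.206
t 9.1 pos [0.5986 0.0551 0.1374] yang 72.12 q7 0.701 F [1.  3.2 2.5] Mz -0.03 w 19.0 zax [-0.  0. -1.]
bar top z 0.1952 1205
rect 72.1 1139
clock: 9.55
position: [0.5986, 0.0552, 0.1374]
ee_rot: [-0.214, -3.134, -0.001]
force: [1.8, 4.6, 2.7]
width: 0.209
t 9.55 pos [0.5986 0.0552 0.1374] yang 82.18 q7 0.854 F [1.8 4.6 2.7] Mz -0.05 w 19.2 zax [-0.  0. -1.]
bar top z 0.1955 1199
rect 81.8 1115
```

View pics/w12.png

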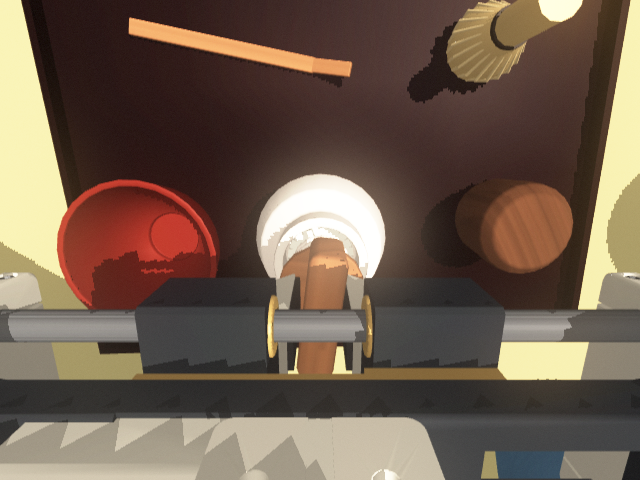

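```bash
python3 -m crank '[[[0,0.15,0],0,196],[[0,0,0],0,196],[[0,0,0],0,200]]' 5
python3 - <<'E'
from h import *
chk()
E
python3 -m crank '[[[0,0,0],-5,200],[[0,0,0],-5,200],[[0,0,0],0,198],[[0,0,0],0,198]]' 5
python3 - <<'E'
from h import *
chk()
E
```

```text
clock: 9.9
position: [0.5984, 0.0556, 0.1369]
ee_rot: [-0.21, -3.133, 0.002]
force: [0.1, -0.7, -1.4]
width: 0.225
t 9.9 pos [0.5984 0.0556 0.1369] yang 82.33 q7 0.854 F [ 0.1 -0.7 -1.4] Mz 0.01 w 20.7 zax [-0.001 -0.001 -1.   ]
bar top z 0.1957 1181
rect 81.7 1070
clock: 10.35
position: [0.5988, 0.0561, 0.1372]
ee_rot: [0.061, -3.141, 0.0]
force: [0.1, 0.6, -0.4]
width: 0.223
t 10.35 pos [0.5988 0.0561 0.1372] yang 92.22 q7 1.004 F [ 0.1  0.6 -0.4] Mz -0.0 w 20.5 zax [-0. -0. -1.]
bar top z 0.1863 1425
rect 87.5 1372
```

It dropped: the bar top went from 0.1957 to 0.1863, 9.4 mm. The side forces are near zero now that it is recentred. Next I'll measure the bar's actual angle as the reference for the full turn.

```bash
cat >> h.py <<'E'
def ang(name=None):
    "bar long-axis angle mod 180 minus 90 (thickness direction), from top-face points, wrist camera"
    p,d=get_image("wrist"); X=cloud("wrist",d)
    m=masks_of("stopper","wrist"); mk=m[0]['region'] if m else np.ones(d.shape,bool)
    z=X[...,2]; r=np.hypot(X[...,0]-.5985,X[...,1]-.055)
    sel=(d>0)&mk&(r<.033)&(z>.15); sel[285:]=0
    zt=np.percentile(z[sel],85); t=sel&(abs(z-zt)<.004)
    n,l,s,i=cv2.connectedComponentsWithStats(t.astype(np.uint8)); j=1+s[1:,4].argmax(); t=l==j
    # per-row mid line of the top face
    A=[];
    for v in range(480):
        u=np.nonzero(t[v])[0]
        if len(u)>15: A.append(((X[v,u[0]]+X[v,u[-1]])/2)[:2])
    A=np.array(A); vx,vy,x0,y0=cv2.fitLine(A.astype(np.float32),cv2.DIST_HUBER,0,1e-3,1e-3).ravel()
    a=np.degrees(np.arctan2(vy,vx))-90; a=(a+90)%180-90
    print('ztop',zt.round(4),'bar thick dir',round(float(a),1),'mod180; rows',len(A),'width med')
    if name: cv2.imwrite(f"pics/{name}.png",p[:,:,::-1])
E
python3 - <<'E'
from h import *
ang("w13"); p,d,X=tips("s13")
E
```

```text
ztop 0.1865 bar thick dir 88.6 mod180; rows 36 width med
```

View pics/w13.png

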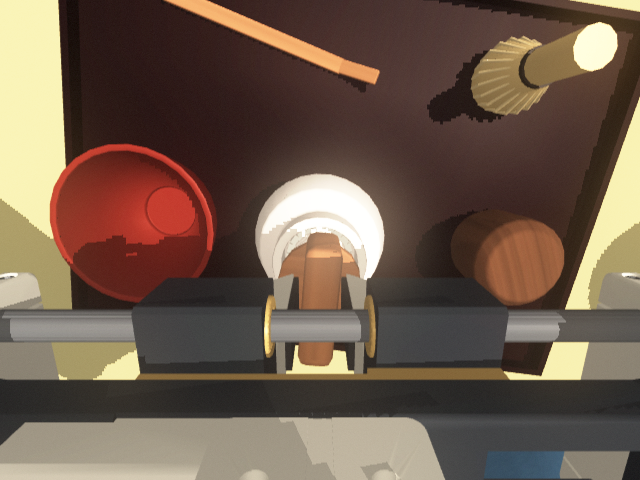

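View pics/s13.png

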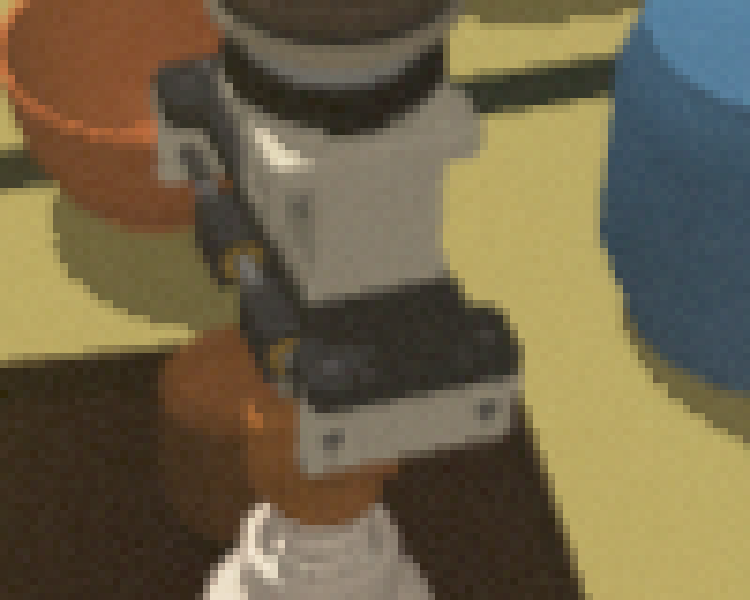

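The bar sits at (320,300) between the fingers, tilted about 4°: bar at ≈88°, tool at 92°. The drop is confirmed in wrist depth. The side view is blocked by the gripper but shows the disc now low on the neck. I'll lower the fingers 8 mm and turn forward.

```bash
python3 -m crank '[[[0,0,0.4],0,200],[[0,0,0.4],0,200],[[0,0,0],8,200],[[0,0,0],8,200],[[0,0,0],8,200]]' 5
python3 - <<'E'
from h import *
chk()
E
python3 -m crank '[[[0,0,0],8,200],[[0,0,0],8,200],[[0,0,0],8,200],[[0,0,0],0,200]]' 5
python3 - <<'E'
from h import *
chk(); ang()
E
```

```text
clock: 11.05
position: [0.5987, 0.0558, 0.1287]
ee_rot: [-0.599, -3.083, 0.001]
force: [0.3, -1.1, -1.7]
width: 0.215
t 11.05 pos [0.5987 0.0558 0.1287] yang 68.03 q7 0.631 F [ 0.3 -1.1 -1.7] Mz 0.0 w 19.8 zax [-0.001 -0.001 -1.   ]
bar top z 0.1863 1022
rect 67.6 1052
clock: 11.5
position: [0.5987, 0.0563, 0.1291]
ee_rot: [-1.217, -2.896, 0.001]
force: [-0.8, 0.2, 0.8]
width: 0.218
t 11.5 pos [0.5987 0.0563 0.1291] yang 44.4 q7 0.273 F [-0.8  0.2  0.8] Mz 0.03 w 20.1 zax [-0.    -0.001 -1.   ]
bar top z 0.1852 1152
rect 44.6 1096
ztop 0.1855 bar thick dir 48.1 mod180; rows 29 width med
```

40° forward gave 1.1 mm down, so the thread is engaged. I'll continue.

```bash
for i in 1; do python3 -m crank '[[[0,0,0],8,200],[[0,0,0],8,200],[[0,0,0],8,200],[[0,0,0],8,200],[[0,0,0],8,200]]' 5; done
python3 - <<'E'
from h import *
chk()
E
python3 -m crank '[[[0,0,0],8,200],[[0,0,0],8,200],[[0,0,0],8,200],[[0,0,0],8,200],[[0,0,0],8,200]]' 5
python3 - <<'E'
from h import *
chk()
E
python3 -m crank '[[[0,0,0],8,200],[[0,0,0],8,200],[[0,0,0],8,200],[[0,0,0],8,200],[[0,0,0],8,200]]' 5
python3 - <<'E'
from h import *
chk("w15"); ang()
E
```

```text
clock: 12.15
position: [0.5984, 0.056, 0.1289]
ee_rot: [-2.137, -2.302, 0.002]
force: [-1.5, -0.1, -0.6]
width: 0.217
t 12.15 pos [0.5984 0.056  0.1289] yang 4.28 q7 -0.338 F [-1.5 -0.1 -0.6] Mz 0.03 w 20.0 zax [-0.001 -0.    -1.   ]
bar top z 0.1844 1052
rect 4.4 1072
clock: 12.7
position: [0.5984, 0.0565, 0.1289]
ee_rot: [-2.793, -1.437, 0.002]
force: [-1.2, 0.7, -1.7]
width: 0.215
t 12.7 pos [0.5984 0.0565 0.1289] yang -35.57 q7 -0.949 F [-1.2  0.7 -1.7] Mz -0.02 w 19.8 zax [-0.001 -0.    -1.   ]
bar top z 0.1831 1094
rect 55.2 1023
clock: 13.25
position: [0.599, 0.0564, 0.1291]
ee_rot: [3.116, 0.397, -0.0]
force: [0.8, -1.2, -1.4]
width: 0.216
t 13.25 pos [0.599  0.0564 0.1291] yang -75.46 q7 -1.562 F [ 0.8 -1.2 -1.4] Mz 0.03 w 19.8 zax [-0. -0. -1.]
bar top z 0.1822 1023
rect 14.7 1019
ztop 0.1823 bar thick dir -70.6 mod180; rows 28 width med
```

View pics/w15.png

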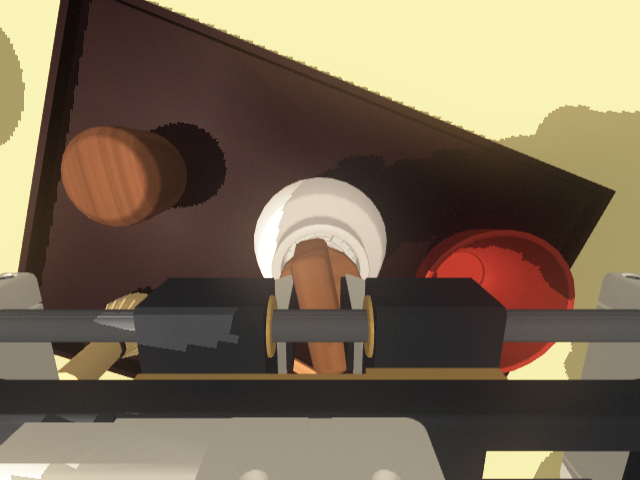

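The bar is at -70.6°, so about 159° forward, with 4.1 mm of descent. It shows at (320,300) in the wrist view, trailing the fingers by about 5°. I'll turn 24° more, then open wide and swing the fingers back half a turn around the bar.

```bash
python3 -m crank '[[[0,0,0],8,200],[[0,0,0],8,200],[[0,0,0],8,200],[[0,0,0],0,100],[[0,0,0],0,20]]' 5; python3 -m crank '[[[0,0,0],0,20],[[0,0,0],0,20],[[0,0,0],0,20],[[0,0,0],0,20],[[0,0,0],0,20]]'
python3 -m crank '[[[0,0,0],0,20],[[0,0,0],0,20],[[0,0,0],0,20]]'
python3 - <<'E'
from h import *
chk("w16"); ang()
E
```

```text
clock: 13.9
position: [0.599, 0.0567, 0.1293]
ee_rot: [-3.132, 0.25, 0.0]
force: [0.1, 0.6, -0.6]
width: 0.341
clock: 14.4
position: [0.5989, 0.0563, 0.1294]
ee_rot: [3.131, -0.262, -0.0]
force: [-0.3, 0.0, -0.4]
width: 0.776
clock: 14.7
position: [0.599, 0.0564, 0.1294]
ee_rot: [3.131, -0.263, 0.0]
force: [0.3, -0.2, 0.1]
width: 0.921
t 14.7 pos [0.599  0.0564 0.1294] yang -99.6 q7 -1.932 F [ 0.3 -0.2  0.1] Mz 0.01 w 84.8 zax [ 0. -0. -1.]
bar top z 0.1812 1221
rect 80.4 1130
ztop 0.1816 bar thick dir 87.4 mod180; rows 29 width med
```

View pics/w16.png

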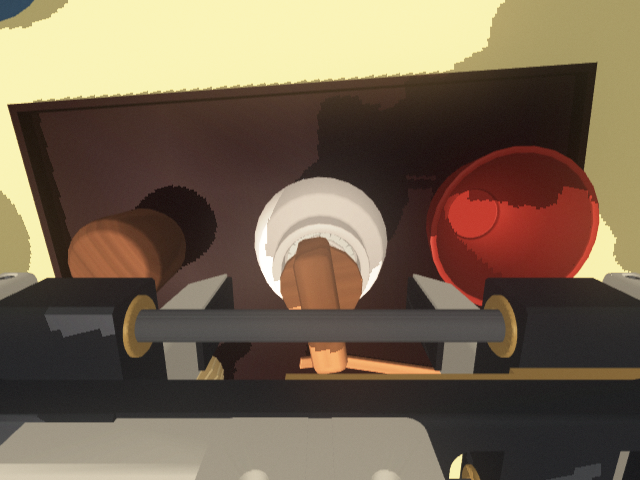

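The bar is at -92.6°, 181° forward and 5 mm down. The fingers at (195,320) and (445,320) are well clear of it. I'll swing them back 187° to align with the bar.

```bash
python3 -m crank '[[[0,0,0],-8,20],[[0,0,0],-8,20],[[0,0,0],-8,20],[[0,0,0],-8,20],[[0,0,0],-8,20]]' 5; python3 -m crank '[[[0,0,0],-8,20],[[0,0,0],-8,20],[[0,0,0],-8,20],[[0,0,0],-8,20],[[0,0,0],-8,20]]'
python3 -m crank '[[[0,0,0],-8,20],[[0,0,0],-8,20],[[0,0,0],-8,20],[[0,0,0],-8,20],[[0,0,0],-8,20]]'
python3 -m crank '[[[0,0,0],-8,20],[[0,0,0],-8,20],[[0,0,0],-8,20],[[0,0,0],-8,20],[[0,0,0],-8,20]]'
python3 -m crank '[[[0,0,0],-8,20],[[0,0,0],-8,20],[[0,0,0],-8,20],[[0,0,0],-3,20],[[0,0,0],0,20]]'
python3 - <<'E'
from h import *
chk("w17"); ang()
E
```

```text
clock: 15.35
position: [0.599, 0.0564, 0.1294]
ee_rot: [3.029, 0.832, 0.0]
force: [0.2, 0.4, -0.5]
width: 0.922
clock: 15.85
position: [0.599, 0.0563, 0.1294]
ee_rot: [2.562, 1.818, 0.0]
force: [0.1, 0.9, 0.4]
width: 0.922
clock: 16.35
position: [0.599, 0.0562, 0.1293]
ee_rot: [1.786, 2.584, -0.0]
force: [0.9, -0.6, -0.1]
width: 0.923
clock: 16.85
position: [0.599, 0.0562, 0.1294]
ee_rot: [0.794, 3.039, -0.0]
force: [-0.9, 0.6, 0.4]
width: 0.924
clock: 17.35
position: [0.599, 0.0561, 0.1292]
ee_rot: [-0.071, -3.141, -0.0]
force: [-0.5, -0.1, -0.1]
width: 0.924
t 17.35 pos [0.599  0.0561 0.1292] yang 87.41 q7 0.926 F [-0.5 -0.1 -0.1] Mz 0.04 w 85.0 zax [-0.  0. -1.]
bar top z 0.1813 1446
rect 88.0 1327Traceback (most recent call last):
  File "<stdin>", line 2, in <module>
  File "h.py", line 39, in ang
    zt=np.percentile(z[sel],85); t=sel&(abs(z-zt)<.004)
    return _quantile_unchecked(
        a, q, axis, out, overwrite_input, method, keepdims, weights)
    return _ureduce(a,
                    func=_quantile_ureduce_func,
    ...<5 lines>...
                    overwrite_input=overwrite_input,
                    method=method)
    r = func(a, **kwargs)
    result = _quantile(arr,
                       quantiles=q,
    ...<2 lines>...
                       out=out,
                       weights=wgt)
    slices_having_nans = np.isnan(arr[-1, ...])
                                  ~~~^^^^^^^^^
IndexError: index -1 is out of bounds for axis 0 with size 0
```

View pics/w17.png

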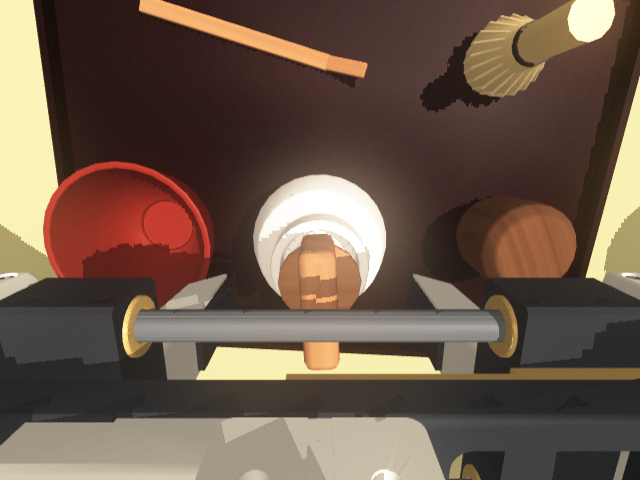

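The bar is now square between the fingers at (320,300); the network just missed the mask for my angle helper. I'll lower 7 mm, close loosely and turn on.

```bash
sed -i 's/mk=m\[0\]\[.region.\] if m else.*/mk=np.ones(d.shape,bool); mk[:,:290]=0; mk[:,350:]=0/' h.py; python3 -m crank '[[[0,0,0.35],0,200],[[0,0,0.35],0,200],[[0,0,0],0,200],[[0,0,0],0,200],[[0,0,0],0,200]]' 5; python3 -m crank '[[[0,0,0],0,200],[[0,0,0],0,200],[[0,0,0],0,200],[[0,0,0],0,200],[[0,0,0],0,200]]'
python3 -m crank '[[[0,0,0],8,200],[[0,0,0],8,200],[[0,0,0],8,200],[[0,0,0],8,200],[[0,0,0],8,200]]'
python3 - <<'E'
from h import *
chk(); ang()
E
python3 -m crank '[[[0,0,0],8,200],[[0,0,0],8,200],[[0,0,0],8,200],[[0,0,0],8,200],[[0,0,0],8,200]]'
python3 -m crank '[[[0,0,0],8,200],[[0,0,0],8,200],[[0,0,0],8,200],[[0,0,0],8,200],[[0,0,0],8,200]]'
python3 - <<'E'
from h import *
chk("w18"); ang()
E
```

```text
clock: 18.0
position: [0.599, 0.0564, 0.1224]
ee_rot: [0.072, 3.141, -0.0]
force: [0.3, -1.1, 0.5]
width: 0.537
clock: 18.5
position: [0.599, 0.0563, 0.1224]
ee_rot: [0.071, 3.141, -0.0]
force: [1.2, 0.5, -0.1]
width: 0.217
clock: 19.0
position: [0.5987, 0.0556, 0.1221]
ee_rot: [-1.15, -2.923, 0.002]
force: [0.0, -1.6, -1.2]
width: 0.219
t 19.0 pos [0.5987 0.0556 0.1221] yang 47.04 q7 0.31 F [ 0.  -1.6 -1.2] Mz 0.03 w 20.1 zax [-0.001 -0.001 -1.   ]
bar top z 0.1806 1033
rect 47.2 1020
ztop 0.1807 bar thick dir 51.2 mod180; rows 28 width med
clock: 19.65
position: [0.5984, 0.0558, 0.122]
ee_rot: [-2.075, -2.358, 0.002]
force: [-1.5, -0.5, -0.3]
width: 0.216
clock: 20.15
position: [0.5982, 0.0564, 0.1219]
ee_rot: [-2.756, -1.507, 0.002]
force: [-0.9, -0.6, -0.8]
width: 0.218
t 20.15 pos [0.5982 0.0564 0.1219] yang -32.65 q7 -0.903 F [-0.9 -0.6 -0.8] Mz 0.03 w 20.1 zax [-0.002 -0.    -1.   ]
bar top z 0.1784 984
rect 57.0 965
ztop 0.1785 bar thick dir -28.7 mod180; rows 26 width med
```

View pics/w18.png

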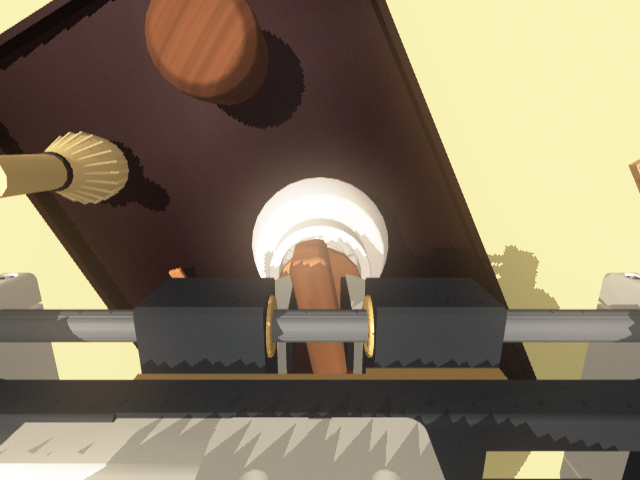

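Bar at -28.7° (about 297° forward), top at 0.1784, on track. I'll turn 62° more for the full turn, with settling.

```bash
python3 -m crank '[[[0,0,0],8,200],[[0,0,0],8,200],[[0,0,0],8,200],[[0,0,0],8,200],[[0,0,0],8,200]]'
python3 -m crank '[[[0,0,0],8,200],[[0,0,0],8,200],[[0,0,0],6,200],[[0,0,0],0,200],[[0,0,0],0,200]]'
python3 - <<'E'
from h import *
chk("w19"); ang()
E
```

```text
clock: 20.8
position: [0.5989, 0.0564, 0.1221]
ee_rot: [-3.105, -0.477, 0.001]
force: [0.3, -0.1, -2.1]
width: 0.216
clock: 21.3
position: [0.5989, 0.0564, 0.1223]
ee_rot: [3.139, -0.116, -0.0]
force: [-0.1, -1.0, -0.6]
width: 0.216
t 21.3 pos [0.5989 0.0564 0.1223] yang -94.21 q7 -1.844 F [-0.1 -1.  -0.6] Mz -0.04 w 19.9 zax [-0. -0. -1.]
bar top z 0.1764 1138
rect 87.9 1094
ztop 0.1767 bar thick dir -89.6 mod180; rows 27 width med
```

Now close firmly; squaring up adds the last ~4°.

```bash
python3 -m crank '[[[0,0,0],0,215],[[0,0,0],0,240],[[0,0,0],0,240],[[0,0,0],0,240],[[0,0,0],0,240]]' 30
python3 -m crank '[[[0,0,0],0,240],[[0,0,0],0,240],[[0,0,0],0,240],[[0,0,0],0,240],[[0,0,0],0,240]]' 30
python3 - <<'E'
from h import *
chk("w20"); ang()
p,d=get_image("side"); cv2.imwrite("pics/s20.png",p[:,:,::-1])
for n in ["bowl","caddy","whisk","scoop"]: print(n,[ (r['location'],r['score']) for r in look_for(n,"side")[:1]])
E
```

```text
clock: 21.95
position: [0.5986, 0.0559, 0.1222]
ee_rot: [3.138, -0.126, -0.001]
force: [-2.7, -3.7, -0.9]
width: 0.171
clock: 22.45
position: [0.5986, 0.0559, 0.1222]
ee_rot: [3.138, -0.127, -0.001]
force: [-2.4, -4.1, -1.4]
width: 0.174
t 22.45 pos [0.5986 0.0559 0.1222] yang -94.62 q7 -1.85 F [-2.4 -4.1 -1.4] Mz 0.05 w 16.0 zax [-0.001 -0.001 -1.   ]
bar top z 0.1763 1238
rect 84.6 1134
ztop 0.1766 bar thick dir 86.4 mod180; rows 29 width med
bowl [([0.5957, -0.0533, 0.0581], 0.92)]
caddy [([0.5899, 0.1917, 0.0709], 0.86)]
whisk [([0.4665, 0.1892, 0.0534], 0.63)]
scoop [([0.446, 0.0101, 0.0118], 0.53)]
```

View pics/w20.png

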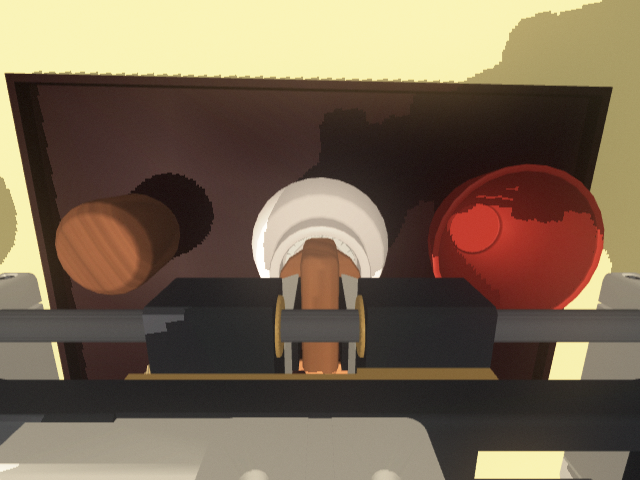

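View pics/s20.png

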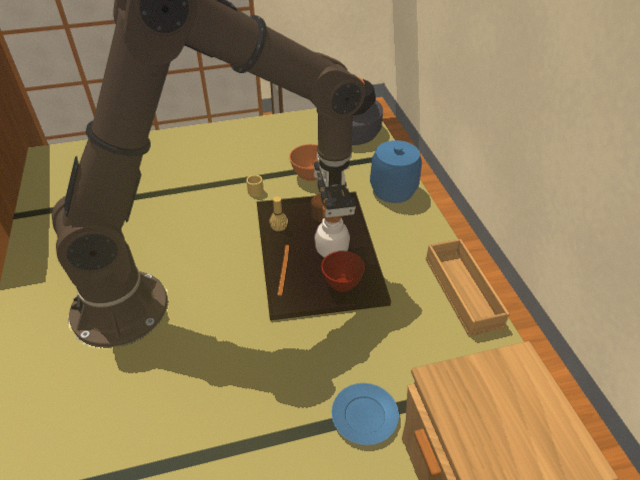

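The bar is square in the fingers at (320,300), gripped at 16.0 mm, with a top of 0.1763. That is 19.4 mm below the pre-drop level. The side view shows the bowl, caddy, whisk and scoop at the same pixels as in the first picture. Since the drop came somewhere in bar angle 77–88°, the forward turn so far is 351–362°. I'll add 5° under grip to centre that on a full turn, then hold still.

```bash
python3 -m crank '[[[0,0,0],2.5,240],[[0,0,0],2.5,240],[[0,0,0],0,240],[[0,0,0],0,240],[[0,0,0],0,240]]' 30
python3 -m crank '[[[0,0,0],0,240],[[0,0,0],0,240],[[0,0,0],0,240],[[0,0,0],0,240],[[0,0,0],0,240]]' 30
python3 - <<'E'
from h import *
chk("w21"); ang(); s=st(); print(abs(s['dq']).max())
E
```

```text
clock: 23.35
position: [0.5987, 0.0559, 0.1222]
ee_rot: [3.13, -0.263, -0.001]
force: [-2.6, -6.4, -1.0]
width: 0.172
clock: 23.85
position: [0.5986, 0.0559, 0.1222]
ee_rot: [3.13, -0.263, -0.001]
force: [-3.4, -5.1, -1.6]
width: 0.175
t 23.85 pos [0.5986 0.0559 0.1222] yang -99.62 q7 -1.927 F [-3.4 -5.1 -1.6] Mz -0.03 w 16.1 zax [-0.001 -0.001 -1.   ]
bar top z 0.1762 1242
rect 80.4 1135
ztop 0.1765 bar thick dir 81.4 mod180; rows 29 width med
t 24.0 pos [0.5987 0.0559 0.1222] yang -99.63 q7 -1.927 F [-2.7 -4.2 -1.8] Mz -0.02 w 15.7 zax [-0.001 -0.001 -1.   ]
0.0013245267826382748
```

```bash
python3 - <<'E'
from cell import workorder
print(workorder.sign_off())
E
```

```text
the job is handed in; nothing more can be done
None
```

The stopper dropped into its thread, I turned it forward about one full turn, and I handed the job in at 24 s with the bar still gripped. The sign-off gave no verdict.

- **Backward:** I turned it anticlockwise with loose fingers. The drop came after roughly 75–80° of turning, when the bar top fell 9.4 mm (0.1957 to 0.1863 m).
- **Forward:** I turned it clockwise 356–367° in two halves. Between them I opened the gripper and swung it back half a turn around the bar. The range is because I only know the drop angle to about 10°.
- **Last checks:**
  - The bar top is at 0.1762 m, 19.5 mm below its level just before the drop; one full turn should give 20 mm, and the thread has about 1 mm of play.
  - The 30 N grip reads 15.7–16.1 mm on the 16 mm bar.
  - The arm is still, with a side force of about 5 N.
  - The bowl, caddy, whisk and scoop stand where they were in the first pictures. I did not measure the waste bowl, lid rest or plate at the end, but they look unmoved in the last side view.
- **What disagreed:**
  - The fingertips stood about 30 mm higher than the reported tool position, so the first close shut on air above the bar without touching it. I then went by the cameras.
  - The turning axis was about 2 mm off my first estimate, and I corrected that from the side force.

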